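# Set the night light with three light presses

## Robot

A 6-joint arm with a two-finger parallel gripper is mounted at the origin on the work surface. World frame = base frame: x ahead of the robot, y to its left, z up, the work surface at z = 0. Lengths are in mm, angles in degrees, forces in N, time in s.
With the tool pointing down it reaches from about 400 to 925 mm from the base axis. Payload 3.4 kg.
Tool frame: the origin (TCP) lies at the very end of the fingers, on their centre line; the grasp point (between the pads) lies 19 mm behind it; x points along the fingers, y is the direction in which the jaws open and shut, and the axes are right-handed (so a half turn about x gives the same grasp; the last joint's range is limited). The gripper opens to 85 mm and grips with 20 to 120 N. Pads are 22 mm wide; open, the fingers measure 114 mm over their backs; the gripper's body (76 mm by 85 mm) begins 54 mm behind the grasp point. The pads swing forward as they close: fully open they stand 13 mm farther back than shut.
Start: joints at [-80.529, 17.578, 86.31, -0, 76.112, -4.211], TCP at [135.984, -558.694, 196.905] pointing down, gripper open.
Joint ranges: [-179.03, 179.03], [-60, 130.46], [8.19, 133.38], [-81.62, 261.62], [5.75, 156.47], [-153.77, 153.77]. Speed limits (degrees/s): [147.25, 147.25, 180, 180, 180, 180].

## Interface

Orientations are given as a 3x3 rotation matrix whose columns are the frame's x, y, z axes.
In Python, from bench import env, cams, hand_in gives the robot as it stands.
- The arm moves only by the tool jog_arm, never from a script. Its argument "rows" is a list of rows, each a list of 3 entries, a list of its own where there are three numbers: the shift along the world's x, y, z normalised to -1 to 1, where 1 is 0.25 m, then the turn, a rotation vector about the world's x, y, z normalised to -1 to 1, where 1 is 180 degrees, then the gripper's target within -1 to 1 (shut at 1, half-way at 0, fully open at -1). In form: [[[x, y, z], [ax, ay, az], gripper], ...]. A call has 1 to 5 rows; each row is the pose to reach, as a shift and turn from the pose measured when the call began, turning the shorter way round; what a row does not reach only later rows make up. A row lasts 1/8 s, in which the tool goes at most 62.5 mm and 10.7 degrees, less where a joint would pass 70% of its speed; a pose out of reach is approached as far as the arm can. A call with a number of a shift or a turn outside -1 to 1 is refused whole. A call with a gripper value outside its range is refused whole. The fingers move at their own pace and stop on an object; the grip force is fixed at half the most. Time passes only in rows, so rows that repeat a pose let the fingers close. It gives the time, the measured TCP pose, the force and the opening at its end, in the units of the state.
- env.state(): the state, without advancing time (a new reading comes with each control period).
- cams.grab_frame(name): name is "side" or "top"; returns a dict with "image" (384x512x3 uint8, red, green, blue), "camera_matrix" (3x3 intrinsics, pixels), "k1" (the pictures are not rectified: a ray, as slopes to the right and down, at radius r is drawn at 1 + k1 r^2 times it, then the intrinsics apply), "xyz" and "rotation" of the camera in the world. Camera axes: x right, y up, looking along -z (the intrinsics and any distortion apply to the point x, -y, -z); pixel columns grow to the right and rows downward; lengths in mm; the calibration is good to about 2 mm. A picture is of the moment at which its call begins. There is no depth.
- hand_in(): hands the job in, once; it reports no verdict.
The state is a dict: "time_s": time; "joints": joint angles; "dq": joint speeds; "effort": joint torques, N m; "tcp_pos": TCP position; "tool_rot": TCP orientation; "contact_force": force on the tool from outside, world axes, zero at the start; "torque": the same for the moment, N m; "width": opening from 0.0 (shut) to 1.0 (fully open).
Only numpy, scipy, OpenCV 4.12 (cv2) and the standard library are available. Lean on these libraries where they do the work, as an engineer would, in place of code of your own. Each camera call takes 0.05 s, during which the arm holds its last target. There are 200 camera calls.

## Task

Set the night light for bed: with closed fingertips press the domed lens of the round light to switch it on, then the large round key of the flat controller to dim it, then the long bar key to start its timer. Press each lightly until it is well down (it stays down by itself), in that order, and leave the small square key alone. Only press: do not lift or shift the light or anything else on the shelf, and finish clear of everything.

Things in the scene. Friction and masses are not known exactly. Their poses are not given: they have to be found in the camera images.
- light: round press-button light, loose on the shelf: white puck 112 mm across and 28 mm high, 0.4 to 0.9 kg; origin at the centre of its underside, z up. It does not need to be held while its lens is pressed straight down near the middle
- lens_top (a point): highest point, at the middle, of the light's slightly domed white lens (76 mm across, 4 mm lower at 32 mm from the middle, 8 mm lower at the rim); unpressed 42 mm above the shelf, 14 mm above the puck; pressed fully 32 mm above the shelf
- lens (a joint): the lens's travel in m: 0 is up, 0.010 is its bottom stop. It moves straight down against about 3 N of friction, has no return spring and stays as far down as it is pushed; below the stop nothing gives
- controller: flat white controller box fixed to the shelf, 90 mm (its x) by 200 mm (its y) by 28 mm high; origin at the centre of its underside, z up. It carries three grey keys in a row along its y, their centres at -62, 0 and +62 mm on its y axis; which key is in which place varies
- round_key_top (a point): the large round key, a flat disc 40 mm across, of the same grey plastic on the controller. Its origin is the centre of the key's flat top, z up; unpressed this is 40 mm above the shelf, 12 mm above the controller's top; pressed fully it is 30 mm above the shelf
- round_key (a joint): the round key's travel in m: 0 is up, 0.010 is its bottom stop. It moves straight down against about 3 N of friction, has no return spring and stays as far down as it is pushed; below the stop nothing gives
- bar_key_top (a point): the long bar key, 62 mm long along the controller's x and 16 mm wide, of the same grey plastic on the controller. Its origin is the centre of the key's flat top, z up; unpressed this is 40 mm above the shelf, 12 mm above the controller's top; pressed fully it is 30 mm above the shelf
- bar_key (a joint): the bar key's travel in m: 0 is up, 0.010 is its bottom stop. It moves straight down against about 3 N of friction, has no return spring and stays as far down as it is pushed; below the stop nothing gives
- square_key_top (a point): the small square key, 20 by 20 mm, to be left alone, of the same grey plastic on the controller. Its origin is the centre of the key's flat top, z up; unpressed this is 40 mm above the shelf, 12 mm above the controller's top; pressed fully it is 30 mm above the shelf
- square_key (a joint): the square key's travel in m: 0 is up, 0.010 is its bottom stop. It moves straight down against about 3 N of friction, has no return spring and stays as far down as it is pushed; below the stop nothing gives
- jar: bystander: round glass jar with a steel screw-top lid, 80 mm across, 105 mm high, standing loose; origin at the centre of its underside
- tub: bystander: round yellow plastic tub, 94 mm across the rim, 78 mm high, with steel hanger hooks standing up to about 105 mm high; loose; origin at the centre of its underside
- ham_stand: bystander: stainless steel pressing ham stand, base plate 80 by 100 mm, two posts and an oval wire cradle on top, 108 mm high; loose; origin at the centre of its underside
Not all that is in view belongs to the job. Leave any blue, purple or red look-alike of the light alone.

How it is judged:
By the outcome, as a careful person would: the job done as asked, in the order asked, and still so for the second after the job is handed in, with the robot touching nothing.
It also fails if it takes over 51 s, if anything falls off the work surface, if the arm or the gripper's body presses on something with over 40 N, if the wrist force passes 120 N, or if a joint passes its speed limit or range.

## Working session

There is one attempt and no reset: what is moved stays moved. The work goes in short steps, Python scripts to look and compute and a tool call to move; the robot and the scene stay as the last step left them, time stands still between calls to the robot, and variables do not carry over. Pictures are saved under pics/ and viewed, about 8 in all and at most 12, crops included, and the job is handed in when it is done.

Besides the shell and the picture viewer there is one more tool, called after "Emit:" by a JSON object that holds its "method" and its "body", one argument or row to a line. jog_arm: Moves the arm, as the interface text tells. Its arguments: {"type":"object","properties":{"rows":{"type":"array","items":{"type":"array"}}},"required":["rows"]}

```bash
mkdir -p pics; cat > h.py <<'E'
import numpy as np, cv2
from bench import env, cams, hand_in
def grab(n,f):
    d=cams.grab_frame(n); cv2.imwrite(f'pics/{f}.png',cv2.cvtColor(d['image'],cv2.COLOR_RGB2BGR)); return d
def ray(d,u,v):
    K=np.array(d['camera_matrix']); k=float(d['k1'])
    p=np.array([(u-K[0,2])/K[0,0],(v-K[1,2])/K[1,1]]); q=p.copy()
    for _ in range(30): q=p/(1+k*(q@q))
    r=np.array(d['rotation'])@np.array([q[0],-q[1],-1]); return np.array(d['xyz'],float),r
def onz(d,u,v,z):
    o,r=ray(d,u,v); return o+r*(z-o[2])/r[2]
def proj(d,P):
    c=np.array(d['rotation']).T@(np.array(P,float)-np.array(d['xyz'])); q=np.array([c[0],-c[1]])/-c[2]
    q=q*(1+float(d['k1'])*(q@q)); K=np.array(d['camera_matrix']); return K[0,0]*q[0]+K[0,2],K[1,1]*q[1]+K[1,2]
E
python3 - <<'E'
from h import *
import pickle
D={}
for n in('top','side'):
    D[n]=grab(n,n+'0'); d=D[n]; print(n,d['xyz'],d['camera_matrix'],d['k1'],np.round(d['rotation'],3))
pickle.dump(D,open('D.pkl','wb'))
a=np.hstack([D['top']['image'],D['side']['image']])
s=env.state();print(s)
E
```

```text
top [ 4.83503561e+02 -1.35131395e+00  1.51508439e+03] [[476.31981806   0.         258.43205025]
 [  0.         476.31981806 197.12245791]
 [  0.           0.           1.        ]] -0.16242665492151698 [[-0.013  0.997 -0.077]
 [-1.    -0.013 -0.004]
 [-0.005  0.077  0.997]]
side [ 425.8017436  -784.5429121   650.79878098] [[359.79459149   0.         255.33776057]
 [  0.         359.79459149 193.4703031 ]
 [  0.           0.           1.        ]] 0.0099090788400697 [[ 0.977  0.145 -0.159]
 [-0.214  0.58  -0.786]
 [-0.022  0.801  0.598]]
{'time_s': 0.1, 'joints': array([-8.05278901e+01,  1.76160847e+01,  8.63740405e+01, -9.45803374e-04,
        7.61128325e+01, -4.21252260e+00]), 'dq': array([ 0.02328334, -0.05373731, -0.0923604 , -0.07060786, -0.01173581,
        0.0047068 ]), 'effort': array([-3.88467754e-06, -4.58528030e+01, -2.52607816e+01, -1.66925670e-04,
        5.58912026e-03,  6.13981719e-07]), 'tcp_pos': array([ 135.87742113, -558.0163209 ,  196.10768136]), 'tool_rot': array([[-3.11526133e-04,  2.36581139e-01, -9.71611686e-01],
       [ 1.76981406e-03, -9.71610081e-01, -2.36581316e-01],
       [-9.99998385e-01, -1.79327328e-03, -1.16022696e-04]]), 'contact_force': array([ 0.9499314 , -0.44261559, -0.09338853]), 'torque': array([ 0.03778411, -0.01590666, -0.07024786]), 'width': 0.9977073887133019}
```

View pics/top0.png

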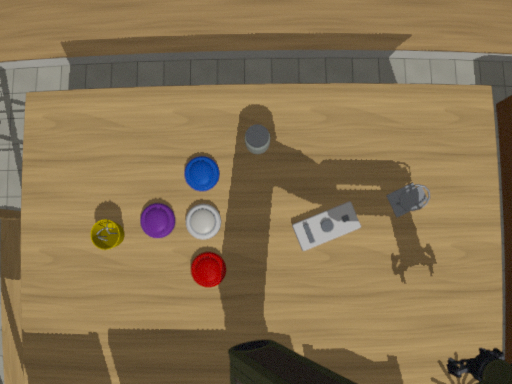

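View pics/side0.png

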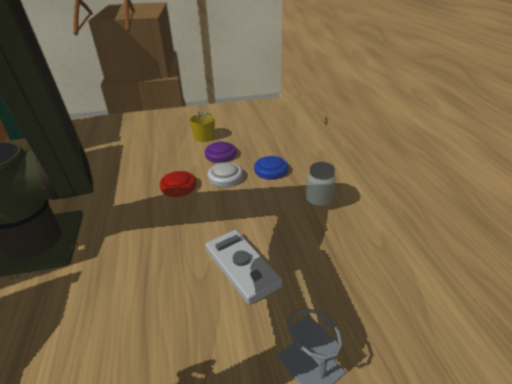

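The white light is at top (203,221). The controller is at about (326,226), with the bar key at (308,234), the round key at (327,225) and the square key near (346,215), partly in shadow. The jar is at (257,138) and the ham stand at (410,198). Next I'll measure these.

```bash
python3 - <<'E'
from h import *
import pickle
D=pickle.load(open('D.pkl','rb'))
def comps(n,z,boxes):
    d=D[n]; hsv=cv2.cvtColor(d['image'],cv2.COLOR_RGB2HSV)
    for nm,(u0,v0,u1,v1),zz,lo in boxes:
        m=((hsv[...,1]<60)&(hsv[...,2]>lo)).astype(np.uint8); M=np.zeros_like(m); M[v0:v1,u0:u1]=m[v0:v1,u0:u1]
        cs,_=cv2.findContours(M,cv2.RETR_EXTERNAL,cv2.CHAIN_APPROX_NONE); c=max(cs,key=cv2.contourArea)
        P=np.array([onz(d,*p[0],zz)[:2] for p in c],np.float32)
        print(n,nm,cv2.contourArea(c),'rect',cv2.minAreaRect(P),'circ',cv2.minEnclosingCircle(P))
comps('top',0,[('light',(184,203,223,242),20,100),('ctl',(285,195,368,255),28,50)])
comps('side',0,[('light',(203,155,247,192),28,100),('ctl',(195,225,290,308),28,50)])
a=cv2.resize(D['top']['image'][195:255,285:370],None,fx=8,fy=8,interpolation=cv2.INTER_CUBIC)
b=cv2.resize(D['side']['image'][222:310,195:290],None,fx=6,fy=6,interpolation=cv2.INTER_CUBIC)
b=cv2.resize(b,(int(b.shape[1]*480/b.shape[0]),480)); a=cv2.resize(a,(400,282)); a=cv2.copyMakeBorder(a,0,198,0,0,0)
a=np.hstack([a,b])[:,:800]; print(a.shape,b.shape)
cv2.imwrite('pics/ctl.png',np.clip(a[...,::-1].astype(int)*1.3,0,255).astype(np.uint8))
E
```

```text
top light 959.0 rect ((523.8781127929688, 179.50704956054688), (107.5910873413086, 110.193115234375), 89.53884887695312) circ ((524.8798217773438, 179.89598083496094), 56.765220642089844)
top ctl 1779.0 rect ((505.4951171875, -207.43167114257812), (91.91986083984375, 201.11013793945312), 20.97679901123047) circ ((505.1661071777344, -206.72938537597656), 107.15471649169922)
side light 607.5 rect ((515.3773193359375, 162.18038940429688), (135.23214721679688, 107.28374481201172), 53.428749084472656) circ ((519.3084716796875, 158.9445343017578), 70.39264678955078)
side ctl 2910.5 rect ((502.2353515625, -218.31396484375), (98.58960723876953, 214.76425170898438), 20.929475784301758) circ ((499.87628173828125, -218.76820373535156), 114.30885314941406)
(480, 800, 3) (480, 518, 3)
```

View pics/ctl.png

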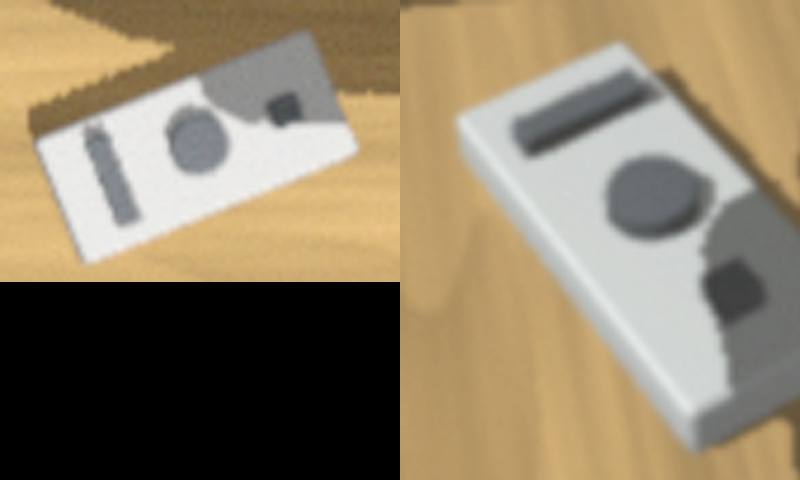

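The controller centre is near (505,-207) at a yaw of 21°. The round key is in the middle, the bar key is at +y and the square key is at -y in shadow. I'll cross-check the key and lens centres in both views.

```bash
python3 - <<'E'
from h import *
import pickle
D=pickle.load(open('D.pkl','rb')); t,s=D['top'],D['side']
f=400/85
for nm,u,v in(('round',199,142),('bar',112,177),('sq',285,108)): print(nm,onz(t,285+u/f-.5,195+v/f-.5,40)[:2])
g=480/88
for nm,u,v in(('round',251,196),('bar',179,110),('sq',333,290)): print('side',nm,onz(s,195+u/g-.5,222+v/g-.5,40)[:2])
c=np.array([505,-207]);yy=np.array([-.358,.934]); print(c+62*yy,c-62*yy)
for P in((524,180,42),(524,180,0)): print(proj(t,P),proj(s,P))
for nm,u,v in(('jar',257,135),('stand',410,198),('tub',107,234)): print(nm,onz(t,u,v,100)[:2])
# lens: ellipse of light in both crops, enlarged
a=cv2.resize(t['image'][198:246,180:228],(400,400),interpolation=cv2.INTER_CUBIC);b=cv2.resize(s['image'][150:198,201:249],(400,400),interpolation=cv2.INTER_CUBIC)
cv2.imwrite('pics/lens.png',np.hstack([a,b])[...,::-1])
E
```

```text
round [ 508.29517327 -207.01417518]
bar [ 486.16228286 -149.02084953]
sq [ 529.8388434  -264.74557213]
side round [ 502.36352248 -213.32186686]
side bar [ 480.69797818 -155.27515104]
side sq [ 525.04213541 -270.9244178 ]
[ 482.804 -149.092] [ 527.196 -264.908]
(np.float64(201.9358895122287), np.float64(221.23729112914052)) (np.float64(224.59696103472845), np.float64(166.2081531601461))
(np.float64(203.55180799546693), np.float64(221.58166336723528)) (np.float64(225.5504630965541), np.float64(177.2148258258599))
jar [780.29896968   5.62541854]
stand [ 583.494036   -454.90755218]
tub [486.52085406 462.52424798]
```

View pics/lens.png

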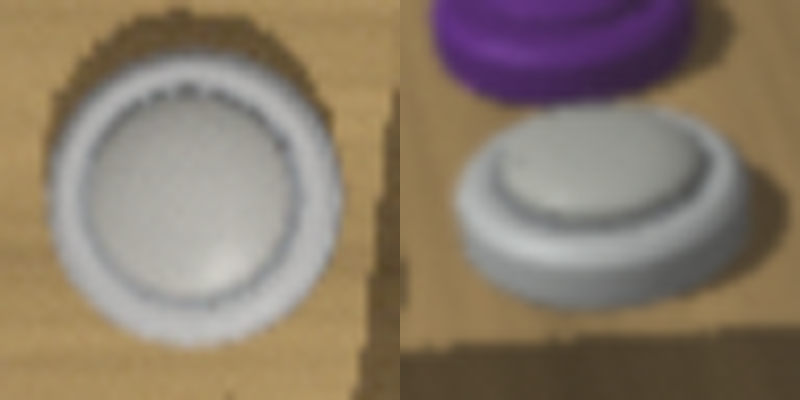

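Emit:
{"method": "jog_arm", "body": {
  "rows": [
    [[0.88,0.84,0.02],[0,0,0],1],
    [[0.88,0.84,0.02],[0,0,0],1],
    [[0.88,0.84,0.02],[0,0,0],1],
    [[0.88,0.84,0.02],[0,0,0],1],
    [[0.88,0.84,0.02],[0,0,0],1]
  ]
}}

```text
time_s: 0.72
tcp_pos: [357.0, -346.0, 200.8]
tool_rot: [[-0.0, 0.237, -0.972], [0.002, -0.972, -0.237], [-1.0, -0.002, -0.0]]
contact_force: [0.7, -0.7, -0.2]
width: -0.003
```

Both views agree to about ±3 mm. Averaged positions: light (522,177), round key (505,-210), bar key (483,-152). The crop shows the white lens centred on its puck. Next I'll move to the light.

Emit:
{"method": "jog_arm", "body": {
  "rows": [
    [[0.35,1,0],[0,0,0],1],
    [[0.35,1,0],[0,0,0],1],
    [[0.35,1,0],[0,0,0],1],
    [[0.35,1,0],[0,0,0],1],
    [[0.35,1,0],[0,0,0],1]
  ]
}}

```text
time_s: 1.35
tcp_pos: [444.7, -92.4, 200.6]
tool_rot: [[-0.001, 0.241, -0.97], [0.004, -0.97, -0.241], [-1.0, -0.004, 0.0]]
contact_force: [-0.4, -1.4, 0.4]
width: -0.002
```

Emit:
{"method": "jog_arm", "body": {
  "rows": [
    [[0.31,1,0],[0,0,0],1],
    [[0.31,1,0],[0,0,0],1],
    [[0.31,1,0],[0,0,0],1],
    [[0.31,1,0],[0,0,0],1],
    [[0.31,1,0],[0,0,0],1]
  ]
}}

```text
time_s: 1.98
tcp_pos: [522.7, 161.1, 200.0]
tool_rot: [[-0.001, 0.245, -0.969], [0.004, -0.969, -0.245], [-1.0, -0.005, 0.0]]
contact_force: [0.2, -0.5, -0.5]
width: 0.001
```

Descending to about 55 mm, above the lens top at 42 mm.

Emit:
{"method": "jog_arm", "body": {
  "rows": [
    [[0,0.06,-0.24],[0,0,0],1],
    [[0,0.06,-0.44],[0,0,0],1],
    [[0,0.06,-0.58],[0,0,0],1],
    [[0,0.06,-0.58],[0,0,0],1],
    [[0,0.06,-0.58],[0,0,0],1]
  ]
}}

```text
time_s: 2.6
tcp_pos: [523.6, 175.7, 56.1]
tool_rot: [[0.0, 0.244, -0.97], [0.005, -0.97, -0.244], [-1.0, -0.004, -0.001]]
contact_force: [0.9, -0.0, -0.1]
width: 0.002
```

```bash
python3 - <<'E'
from h import *
t=grab('top','t1');s=grab('side','s1'); P=env.state()['tcp_pos'];print(P,proj(t,P),proj(s,P))
a=cv2.resize(t['image'][191:251,170:230],(400,400),interpolation=cv2.INTER_CUBIC);b=cv2.resize(s['image'][140:200,195:255],(400,400),interpolation=cv2.INTER_CUBIC)
cv2.imwrite('pics/v1.png',np.hstack([a,b])[...,::-1])
E
```

```text
[524.43694239 176.11615971  56.97021056] (np.float64(202.59607314677714), np.float64(220.95342939352875)) (np.float64(224.5667880144213), np.float64(162.78368135773036))
```

View pics/v1.png

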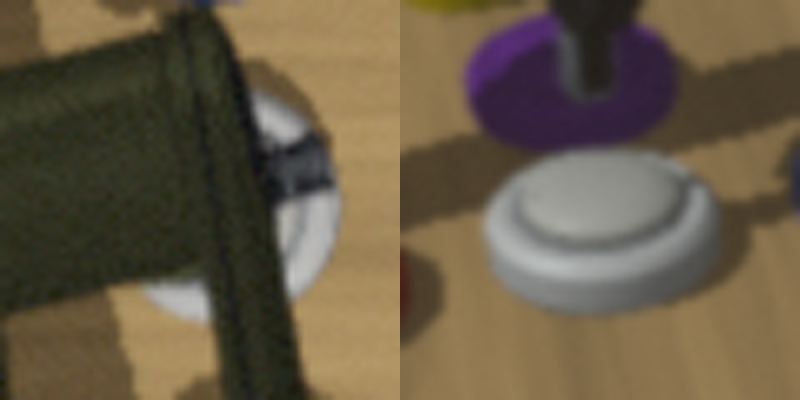

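The side view shows the fingertip end at about (223,154), but the calibrated TCP projects to (224.6,162.8). It's either a stale frame or the tip is higher or farther than reported. I'll check with a fresh frame before pressing.

```bash
python3 - <<'E'
from h import *
s0=cv2.imread('pics/side0.png').astype(int);s1=cv2.imread('pics/s1.png').astype(int)
s=grab('side','s2');P=env.state()['tcp_pos'];print(P)
s2=cv2.imread('pics/s2.png').astype(int);print('s1-s2',np.abs(s1-s2)[100:200,180:270].max())
m=(np.abs(s2-s0).max(2)>35)[100:200,180:270]
for v in range(40,72,2):
    u=np.flatnonzero(m[v]); print(v+100,(u.min()+180,u.max()+180,len(u)) if len(u) else None)
for z in (57,75,95): print(z,proj(s,[P[0],P[1],z]))
E
```

```text
[524.34883367 176.18118359  56.97513911]
s1-s2 15
140 (np.int64(217), np.int64(231), 15)
142 (np.int64(219), np.int64(230), 12)
144 (np.int64(219), np.int64(269), 17)
146 (np.int64(216), np.int64(269), 27)
148 (np.int64(212), np.int64(269), 40)
150 (np.int64(211), np.int64(269), 48)
152 (np.int64(207), np.int64(269), 51)
154 (np.int64(206), np.int64(267), 49)
156 (np.int64(207), np.int64(269), 45)
158 (np.int64(207), np.int64(269), 39)
160 (np.int64(203), np.int64(269), 38)
162 (np.int64(196), np.int64(269), 42)
164 (np.int64(189), np.int64(268), 44)
166 (np.int64(181), np.int64(269), 52)
168 (np.int64(180), np.int64(268), 47)
170 (np.int64(180), np.int64(265), 49)
57 (np.float64(224.53513627580946), np.float64(162.76860255147028))
75 (np.float64(224.10807576235698), np.float64(157.8153140980525))
95 (np.float64(223.62361592694978), np.float64(152.19776924238568))
```

Emit:
{"method": "jog_arm", "body": {
  "rows": [
    [[0,0,-0.03],[0,0,0],1],
    [[0,0,-0.03],[0,0,0],1]
  ]
}}

```text
time_s: 3.0
tcp_pos: [524.4, 176.1, 49.7]
tool_rot: [[0.003, 0.245, -0.97], [0.005, -0.97, -0.245], [-1.0, -0.004, -0.004]]
contact_force: [0.3, 0.1, 0.4]
width: 0.0
```

```bash
python3 - <<'E'
from h import *
s=grab('side','s3');t=grab('top','t3');st=env.state();P=st['tcp_pos'];print(P,st['joints'],st['contact_force'],proj(s,P))
b=cv2.resize(s['image'][60:210,140:300],None,fx=4,fy=4,interpolation=cv2.INTER_CUBIC)
cv2.imwrite('pics/v3.png',b[...,::-1])
E
```

```text
[524.28028303 176.18619624  49.62077902] [14.00691169 24.4619117  99.93542124  0.31778365 55.38207906 89.65722208] [-0.05559803  0.50828786 -0.13829297] (np.float64(224.68597019209295), np.float64(164.77393193821945))
```

View pics/v3.png

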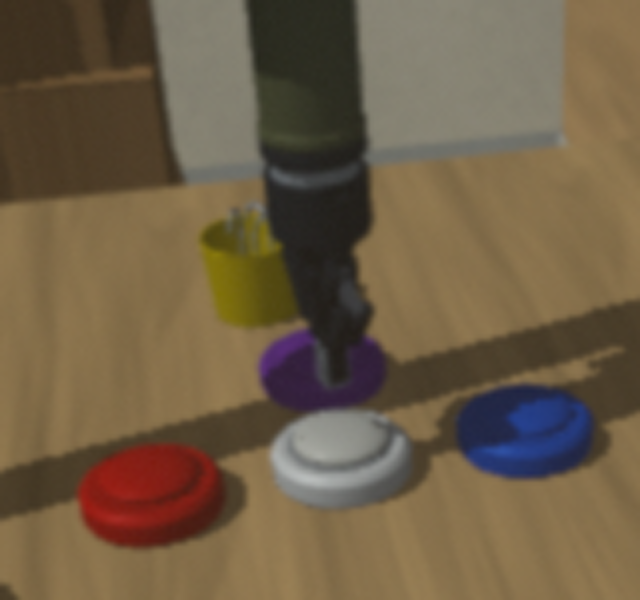

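The discrepancy persists: the tip is at (223,156) against a predicted (224.7,164.8). The whole hand is displaced, not just the tip. I'll view the top frame with the tool-axis points overlaid on both views.

```bash
python3 - <<'E'
from h import *
st=env.state();P=st['tcp_pos'];o=[]
for n,f,(u0,v0) in(('top','t3',(150,170)),('side','s3',(165,80))):
    d=cams.grab_frame(n); im=cv2.resize(d['image'][v0:v0+120,u0:u0+100],None,fx=4,fy=4,interpolation=cv2.INTER_CUBIC)
    im=np.clip(im.astype(int)*1.5,0,255).astype(np.uint8)
    for z in(0,73,150):
        u,v=proj(d,[P[0],P[1],P[2]+z]); print(n,z,u,v)
        cv2.circle(im,(int((u+.5-u0)*4),int((v+.5-v0)*4)),4,((255,0,0),(255,255,0),(0,255,255))[[0,73,150].index(z)],-1)
    o.append(im)
cv2.imwrite('pics/v4.png',np.hstack(o)[...,::-1])
E
```

```text
top 0 202.86277643298826 221.06819258569794
top 73 199.8569381079321 220.40828590889961
top 150 196.32873689331717 219.63305785932965
side 0 224.68597019209295 164.77393193821945
side 73 222.9139504260891 144.23732604313705
side 150 220.88038319110188 120.69560807970421
```

View pics/v4.png

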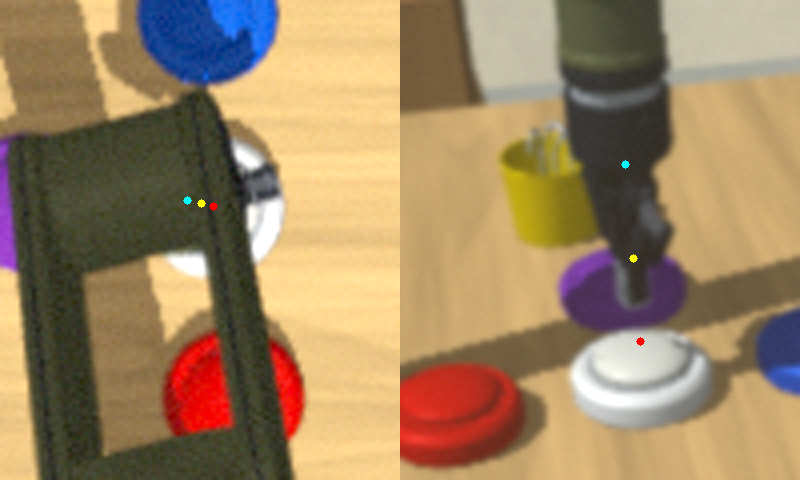

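```bash
python3 - <<'E'
from h import *
t=cams.grab_frame('top');s=cams.grab_frame('side')
def tri(a,b):
    (o1,r1),(o2,r2)=ray(t,*a),ray(s,*b); k=np.linalg.lstsq(np.c_[r1,-r2],o2-o1,rcond=None)[0]
    p,q=o1+k[0]*r1,o2+k[1]*r2; return (p+q)/2,np.linalg.norm(p-q)
print('knuckle',tri((218.7,215.2),(229.5,133.5)),tri((216,215),(228,135)))
for z in(40,50,60,70,80,90): print('tip ray',onz(s,222.7,156.2,z))
E
```

```text
knuckle (array([537.59482479, 114.86541062, 187.27455036]), np.float64(2.538050361986018)) (array([536.37362175, 123.45540025, 178.70580702]), np.float64(1.9152929230579343))
tip ray [527.31769354 245.99537702  40.        ]
tip ray [525.65567401 229.12340017  50.        ]
tip ray [523.99365449 212.25142333  60.        ]
tip ray [522.33163497 195.37944648  70.        ]
tip ray [520.66961544 178.50746963  80.        ]
tip ray [519.00759592 161.63549278  90.        ]
```

The knuckle triangulates to z≈183, and the tip ray at the reported xy gives z≈80. The visible tip seems to be about 30 mm above the reported TCP, so the reported height can't be trusted. I'll descend in small guarded steps and watch the force.

Emit:
{"method": "jog_arm", "body": {
  "rows": [
    [[-0.005,0,-0.015],[0,0,0],1],
    [[-0.005,0,-0.03],[0,0,0],1],
    [[-0.005,0,-0.045],[0,0,0],1],
    [[-0.005,0,-0.045],[0,0,0],1]
  ]
}}

```text
time_s: 3.8
tcp_pos: [522.7, 176.1, 37.7]
tool_rot: [[0.002, 0.245, -0.97], [0.005, -0.97, -0.245], [-1.0, -0.005, -0.003]]
contact_force: [-0.6, 0.2, -0.3]
width: -0.004
```

```bash
python3 - <<'E'
from h import *
for i in range(4):
    s=cams.grab_frame('side');st=env.state();print(st['tcp_pos'],st['contact_force'])
E
```

```text
[522.94500483 176.18562124  37.9575507 ] [ 0.57657153 -0.11356454 -0.70954206]
[523.10988203 176.21480268  38.14744975] [-0.8602929  -0.18417891  0.00179245]
[523.20622536 176.25721549  38.25201339] [-0.1275875   0.52038964 -0.31834451]
[523.29001536 176.27192195  38.3307875 ] [-1.01236447 -0.04631364  0.46198985]
```

There's no contact at a reported 38 mm, so the reported TCP does read low by about 30 mm. I'll continue in small steps; contact should come near a reported 12.

Emit:
{"method": "jog_arm", "body": {
  "rows": [
    [[0,0,-0.015],[0,0,0],1],
    [[0,0,-0.03],[0,0,0],1],
    [[0,0,-0.045],[0,0,0],1],
    [[0,0,-0.06],[0,0,0],1],
    [[0,0,-0.06],[0,0,0],1]
  ]
}}

```text
time_s: 4.62
tcp_pos: [522.9, 176.2, 22.9]
tool_rot: [[0.002, 0.245, -0.97], [0.005, -0.97, -0.245], [-1.0, -0.005, -0.003]]
contact_force: [0.8, 0.5, 0.1]
width: -0.002
```

```bash
python3 - <<'E'
from h import *
s=grab('side','s5');st=env.state();P=st['tcp_pos'];print(P,st['contact_force'])
im=np.clip(cv2.resize(s['image'][110:200,180:270],None,fx=5,fy=5,interpolation=cv2.INTER_CUBIC).astype(int)*1.5,0,255).astype(np.uint8)
cv2.imwrite('pics/v5.png',im[...,::-1])
E
```

```text
[523.0949687  176.24870511  23.0963011 ] [-0.00337772  0.27999643  0.63646531]
```

View pics/v5.png

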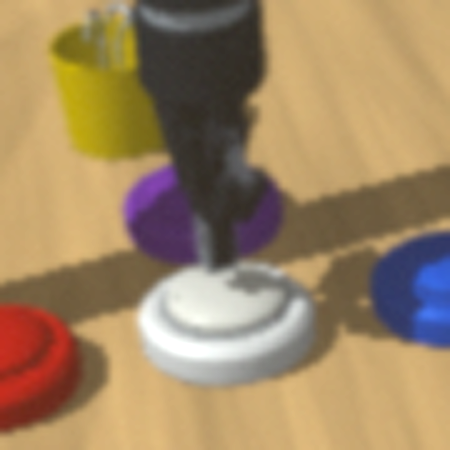

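The tip is now at about (223,163), just above and behind the lens centre at (225,169), with no contact. I'll shift x by +3 mm and keep creeping down.

Emit:
{"method": "jog_arm", "body": {
  "rows": [
    [[0.012,0,-0.008],[0,0,0],1],
    [[0.012,0,-0.016],[0,0,0],1],
    [[0.012,0,-0.024],[0,0,0],1],
    [[0.012,0,-0.032],[0,0,0],1],
    [[0.012,0,-0.032],[0,0,0],1]
  ]
}}

```text
time_s: 5.3
tcp_pos: [525.8, 176.1, 14.8]
tool_rot: [[0.002, 0.245, -0.97], [0.005, -0.97, -0.245], [-1.0, -0.005, -0.003]]
contact_force: [-0.7, -1.0, 0.0]
width: 0.003
```

Emit:
{"method": "jog_arm", "body": {
  "rows": [
    [[0,0,-0.004],[0,0,0],1],
    [[0,0,-0.008],[0,0,0],1],
    [[0,0,-0.012],[0,0,0],1]
  ]
}}

```text
time_s: 5.68
tcp_pos: [525.9, 176.2, 11.8]
tool_rot: [[0.002, 0.245, -0.97], [0.005, -0.97, -0.245], [-1.0, -0.005, -0.003]]
contact_force: [-0.1, 0.1, -0.5]
width: -0.002
```

Emit:
{"method": "jog_arm", "body": {
  "rows": [
    [[0,0,-0.006],[0,0,0],1],
    [[0,0,-0.012],[0,0,0],1]
  ]
}}

```text
time_s: 5.92
tcp_pos: [525.9, 176.2, 8.7]
tool_rot: [[0.002, 0.245, -0.97], [0.005, -0.97, -0.245], [-1.0, -0.005, -0.003]]
contact_force: [0.1, 0.3, 0.3]
width: 0.0
```

```bash
python3 - <<'E'
from h import *
s=grab('side','s6');st=env.state();P=st['tcp_pos'];print(P,st['contact_force'])
im=np.clip(cv2.resize(s['image'][130:200,190:260],None,fx=7,fy=7,interpolation=cv2.INTER_CUBIC).astype(int)*1.4,0,255).astype(np.uint8)
cv2.imwrite('pics/v6.png',im[...,::-1])
E
```

```text
[525.70116134 176.13344261   8.54348409] [-0.16888066  0.04817528 -0.19868634]
```

View pics/v6.png

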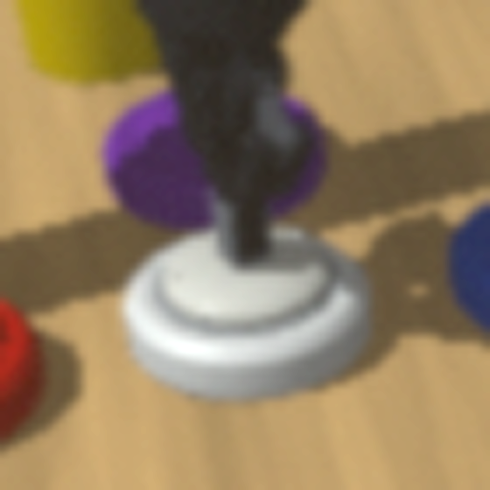

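The tip at (224.2,166.9) is now centred on the lens and nearly touching it. Creeping further.

Emit:
{"method": "jog_arm", "body": {
  "rows": [
    [[0,0,-0.006],[0,0,0],1],
    [[0,0,-0.01],[0,0,0],1]
  ]
}}

```text
time_s: 6.22
tcp_pos: [525.8, 176.2, 6.2]
tool_rot: [[0.002, 0.245, -0.97], [0.005, -0.97, -0.245], [-1.0, -0.005, -0.003]]
contact_force: [-0.5, 0.1, 2.4]
width: -0.003
```

Emit:
{"method": "jog_arm", "body": {
  "rows": [
    [[0,0,-0.006],[0,0,0],1],
    [[0,0,-0.01],[0,0,0],1]
  ]
}}

```text
time_s: 6.48
tcp_pos: [525.8, 176.2, 3.7]
tool_rot: [[0.002, 0.245, -0.97], [0.005, -0.97, -0.245], [-1.0, -0.005, -0.003]]
contact_force: [0.2, 0.6, 3.4]
width: -0.0
```

Emit:
{"method": "jog_arm", "body": {
  "rows": [
    [[0,0,-0.006],[0,0,0],1],
    [[0,0,-0.01],[0,0,0],1]
  ]
}}

```text
time_s: 6.72
tcp_pos: [525.9, 176.2, 1.1]
tool_rot: [[0.002, 0.245, -0.97], [0.005, -0.97, -0.245], [-1.0, -0.005, -0.003]]
contact_force: [-0.1, 0.0, 3.2]
width: -0.001
```

Contact came at a reported z of about 7, with the lens's 3 N friction showing. Continuing towards the bottom stop.

Emit:
{"method": "jog_arm", "body": {
  "rows": [
    [[0,0,-0.005],[0,0,0],1],
    [[0,0,-0.008],[0,0,0],1]
  ]
}}

```text
time_s: 6.98
tcp_pos: [525.8, 176.2, -1.0]
tool_rot: [[0.002, 0.245, -0.97], [0.005, -0.97, -0.245], [-1.0, -0.005, -0.003]]
contact_force: [-1.4, 0.3, 2.7]
width: -0.0
```

Emit:
{"method": "jog_arm", "body": {
  "rows": [
    [[0,0,-0.004],[0,0,0],1],
    [[0,0,-0.004],[0,0,0],1]
  ]
}}

```text
time_s: 7.22
tcp_pos: [525.8, 176.2, -2.1]
tool_rot: [[0.002, 0.245, -0.97], [0.005, -0.97, -0.245], [-1.0, -0.005, -0.003]]
contact_force: [-1.0, 0.3, 2.2]
width: 0.002
```

Emit:
{"method": "jog_arm", "body": {
  "rows": [
    [[0,0,-0.004],[0,0,0],1],
    [[0,0,-0.004],[0,0,0],1]
  ]
}}

```text
time_s: 7.48
tcp_pos: [525.9, 176.2, -2.6]
tool_rot: [[0.002, 0.245, -0.97], [0.005, -0.97, -0.245], [-1.0, -0.005, -0.003]]
contact_force: [-1.1, -1.7, 6.8]
width: 0.002
```

The stop was felt at a reported z of -2.6 (true 32), so the reported z reads 34.6 mm low and the lens is fully down. Now lift straight up and go to the round key.

Emit:
{"method": "jog_arm", "body": {
  "rows": [
    [[0,0,0.1],[0,0,0],1],
    [[0,0,0.3],[0,0,0],1],
    [[0,0,0.4],[0,0,0],1],
    [[0,-0.25,0.4],[0,0,0],1],
    [[0,-0.5,0.4],[0,0,0],1]
  ]
}}

```text
time_s: 8.1
tcp_pos: [526.4, 50.6, 97.9]
tool_rot: [[0.004, 0.248, -0.969], [0.005, -0.969, -0.248], [-1.0, -0.004, -0.005]]
contact_force: [0.8, -0.2, 0.9]
width: -0.002
```

Emit:
{"method": "jog_arm", "body": {
  "rows": [
    [[-0.07,-1,0],[0,0,0],1],
    [[-0.07,-1,0],[0,0,0],1],
    [[-0.07,-1,0],[0,0,0],1],
    [[-0.07,-1,0],[0,0,0],1],
    [[-0.07,-1,0],[0,0,0],1]
  ]
}}

```text
time_s: 8.72
tcp_pos: [509.0, -204.2, 97.7]
tool_rot: [[0.005, 0.242, -0.97], [0.003, -0.97, -0.242], [-1.0, -0.002, -0.006]]
contact_force: [0.6, 0.6, 0.4]
width: -0.006
```

Emit:
{"method": "jog_arm", "body": {
  "rows": [
    [[0,-0.02,-0.15],[0,0,0],1],
    [[0,-0.02,-0.26],[0,0,0],1],
    [[0,-0.02,-0.32],[0,0,0],1],
    [[0,-0.02,-0.32],[0,0,0],1]
  ]
}}

```text
time_s: 9.22
tcp_pos: [508.2, -208.0, 16.6]
tool_rot: [[0.003, 0.243, -0.97], [0.005, -0.97, -0.243], [-1.0, -0.004, -0.004]]
contact_force: [-0.5, 0.1, 1.0]
width: -0.004
```

```bash
python3 - <<'E'
from h import *
s=grab('side','s7');st=env.state();P=st['tcp_pos'];print(P,st['contact_force'])
for nm,q in(('tip',P+[-3,0,34.6]),('round',(505,-210,40)),('bar',(483,-152,40))): print(nm,proj(s,q))
print('s6 tip side',onz(s,224.2,166.9,43))
f=lambda u0,v0,w,k:cv2.resize(s['image'][v0:v0+w,u0:u0+w],(k,k),interpolation=cv2.INTER_CUBIC)
im=np.hstack([f(195,205,100,500),cv2.copyMakeBorder(f(200,150,50,300),0,200,0,0,0)])
im=np.clip(im.astype(int)*1.3,0,255).astype(np.uint8)
cv2.imwrite('pics/v7.png',im[...,::-1])
E
```

```text
[ 509.09826507 -208.51882644   17.60369057] [-0.06153582  0.46456213  0.36389673]
tip (np.float64(241.49117536933687), np.float64(251.92632238757687))
round (np.float64(241.37975445978077), np.float64(256.19563481158445))
bar (np.float64(228.05033369370352), np.float64(240.5802131032649))
s6 tip side [522.02515351 174.69992073  43.        ]
```

View pics/v7.png

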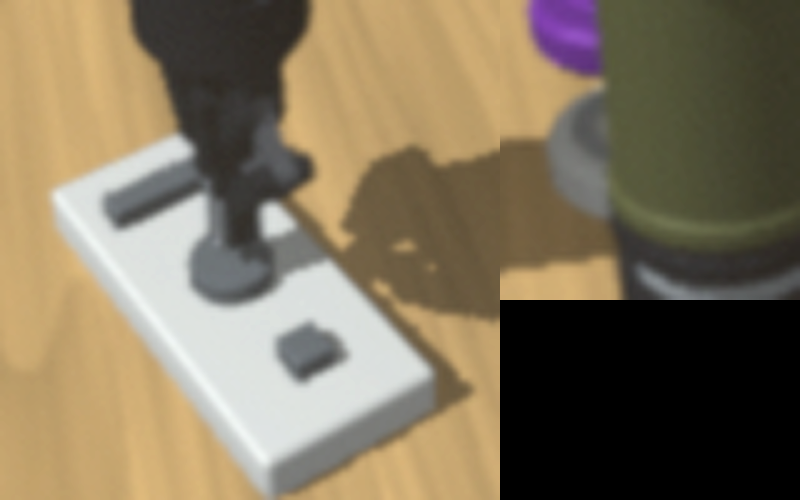

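The tip at (241,253.5) hovers centred over the round key at (241,257), which agrees with the 34.6 mm offset. Contact should come at a reported 5.4 and the stop at -4.6.

Emit:
{"method": "jog_arm", "body": {
  "rows": [
    [[0,-0.006,-0.02],[0,0,0],1],
    [[0,-0.006,-0.036],[0,0,0],1],
    [[0,-0.006,-0.048],[0,0,0],1],
    [[0,-0.006,-0.06],[0,0,0],1],
    [[0,-0.006,-0.066],[0,0,0],1]
  ]
}}

```text
time_s: 9.9
tcp_pos: [509.3, -210.1, 1.2]
tool_rot: [[0.005, 0.243, -0.97], [0.003, -0.97, -0.243], [-1.0, -0.002, -0.006]]
contact_force: [0.3, -0.1, 3.4]
width: -0.001
```

Emit:
{"method": "jog_arm", "body": {
  "rows": [
    [[0,0,-0.005],[0,0,0],1],
    [[0,0,-0.01],[0,0,0],1]
  ]
}}

```text
time_s: 10.15
tcp_pos: [509.3, -210.2, -1.2]
tool_rot: [[0.005, 0.243, -0.97], [0.003, -0.97, -0.243], [-1.0, -0.002, -0.006]]
contact_force: [-0.8, 0.5, 3.1]
width: -0.0
```

Emit:
{"method": "jog_arm", "body": {
  "rows": [
    [[0,0,-0.005],[0,0,0],1],
    [[0,0,-0.01],[0,0,0],1]
  ]
}}

```text
time_s: 10.4
tcp_pos: [509.3, -210.1, -3.8]
tool_rot: [[0.005, 0.243, -0.97], [0.003, -0.97, -0.243], [-1.0, -0.002, -0.006]]
contact_force: [0.4, 0.4, 2.8]
width: 0.002
```

Emit:
{"method": "jog_arm", "body": {
  "rows": [
    [[0,0,-0.004],[0,0,0],1],
    [[0,0,-0.004],[0,0,0],1]
  ]
}}

```text
time_s: 10.65
tcp_pos: [509.4, -210.2, -4.4]
tool_rot: [[0.005, 0.243, -0.97], [0.003, -0.97, -0.243], [-1.0, -0.002, -0.006]]
contact_force: [-1.7, 0.3, 6.2]
width: -0.001
```

The stop was felt at -4.4, as predicted. Next is the bar key: raise, shift (-22,+58), then down.

Emit:
{"method": "jog_arm", "body": {
  "rows": [
    [[0,0,0.08],[0,0,0],1],
    [[0,0,0.16],[0,0,0],1],
    [[-0.045,0.116,0.16],[0,0,0],1],
    [[-0.088,0.232,0.16],[0,0,0],1],
    [[-0.088,0.232,0.16],[0,0,0],1]
  ]
}}

```text
time_s: 11.28
tcp_pos: [485.3, -150.2, 35.1]
tool_rot: [[0.003, 0.245, -0.97], [0.005, -0.97, -0.245], [-1.0, -0.004, -0.004]]
contact_force: [1.5, -0.9, 0.2]
width: -0.0
```

Emit:
{"method": "jog_arm", "body": {
  "rows": [
    [[0,0,-0.04],[0,0,0],1],
    [[0,0,-0.08],[0,0,0],1],
    [[0,0,-0.11],[0,0,0],1],
    [[0,0,-0.11],[0,0,0],1]
  ]
}}

```text
time_s: 11.78
tcp_pos: [484.8, -150.3, 6.5]
tool_rot: [[0.001, 0.244, -0.97], [0.005, -0.97, -0.244], [-1.0, -0.005, -0.002]]
contact_force: [0.1, 0.3, 0.0]
width: -0.002
```

```bash
python3 - <<'E'
from h import *
s=grab('side','s8');st=env.state();P=st['tcp_pos'];print(P,st['contact_force'])
print(proj(s,P+[-3.5,0,34.6]))
im=cv2.resize(s['image'][205:305,195:295],(600,600),interpolation=cv2.INTER_CUBIC)
im=np.clip(im.astype(int)*1.3,0,255).astype(np.uint8)
cv2.imwrite('pics/v8.png',im[...,::-1])
E
```

```text
[ 485.02327207 -150.36868717    6.95116454] [ 0.34520799  0.2573211  -0.17344478]
(np.float64(227.30009213281153), np.float64(239.75800847416872))
```

View pics/v8.png

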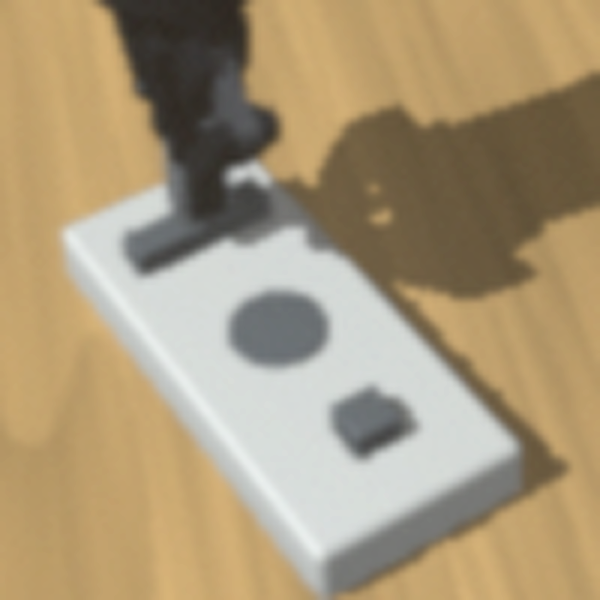

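The tip is centred on the bar key at about (195,217) in the crop. The round key is flush and the square key is still raised. Pressing the bar.

Emit:
{"method": "jog_arm", "body": {
  "rows": [
    [[0,-0.004,-0.012],[0,0,0],1],
    [[0,-0.004,-0.024],[0,0,0],1],
    [[0,-0.004,-0.032],[0,0,0],1],
    [[0,-0.004,-0.036],[0,0,0],1]
  ]
}}

```text
time_s: 12.32
tcp_pos: [485.5, -151.5, -1.9]
tool_rot: [[0.002, 0.244, -0.97], [0.005, -0.97, -0.244], [-1.0, -0.004, -0.003]]
contact_force: [0.6, 1.5, 2.9]
width: 0.004
```

Emit:
{"method": "jog_arm", "body": {
  "rows": [
    [[0,0,-0.004],[0,0,0],1],
    [[0,0,-0.006],[0,0,0],1]
  ]
}}

```text
time_s: 12.58
tcp_pos: [485.5, -151.5, -3.4]
tool_rot: [[0.002, 0.244, -0.97], [0.005, -0.97, -0.244], [-1.0, -0.004, -0.003]]
contact_force: [-0.2, -0.4, 2.6]
width: 0.004
```

Emit:
{"method": "jog_arm", "body": {
  "rows": [
    [[0,0,-0.005],[0,0,0],1],
    [[0,0,-0.006],[0,0,0],1]
  ]
}}

```text
time_s: 12.82
tcp_pos: [485.6, -151.6, -4.4]
tool_rot: [[0.003, 0.244, -0.97], [0.004, -0.97, -0.244], [-1.0, -0.004, -0.004]]
contact_force: [-1.3, 1.4, 9.6]
width: 0.0
```

The bar is at its stop. Lift clear and retract to where the light and controller are both visible.

Emit:
{"method": "jog_arm", "body": {
  "rows": [
    [[0,0,0.15],[0,0,0],1],
    [[0,0,0.4],[0,0,0],1],
    [[0,0,0.65],[0,0,0],1],
    [[0,0,0.8],[0,0,0],1],
    [[0,0,0.8],[0,0,0],1]
  ]
}}

```text
time_s: 13.45
tcp_pos: [487.7, -152.6, 198.9]
tool_rot: [[0.009, 0.244, -0.97], [0.001, -0.97, -0.244], [-1.0, 0.001, -0.009]]
contact_force: [0.2, -0.8, -0.8]
width: -0.001
```

Emit:
{"method": "jog_arm", "body": {
  "rows": [
    [[-0.6,-1,0],[0,0,0],1],
    [[-0.6,-1,0],[0,0,0],1],
    [[-0.6,-1,0],[0,0,0],1],
    [[-0.6,-1,0],[0,0,0],1],
    [[-0.6,-1,0],[0,0,0],1]
  ]
}}

```text
time_s: 14.08
tcp_pos: [335.2, -403.9, 196.9]
tool_rot: [[0.007, 0.242, -0.97], [0.004, -0.97, -0.242], [-1.0, -0.002, -0.008]]
contact_force: [0.0, 0.1, -0.8]
width: -0.001
```

```bash
python3 - <<'E'
from h import *
s=grab('side','s9');t=grab('top','t9');st=env.state();print(st['tcp_pos'],st['contact_force'],st['time_s'])
f=lambda d,u0,v0,w,h:cv2.resize(d['image'][v0:v0+h,u0:u0+w],(400,300),interpolation=cv2.INTER_CUBIC)
z=lambda p:cv2.cvtColor(cv2.imread(p),cv2.COLOR_BGR2RGB)
A=lambda p:{'image':z(p)}
im=np.vstack([np.hstack([f(s,180,145,80,60),f(A('pics/side0.png'),180,145,80,60)]),np.hstack([f(s,180,220,130,97),f(t,180,190,200,150)])])
cv2.imwrite('pics/v9.png',np.clip(im[...,::-1].astype(int)*1.3,0,255))
E
```

```text
[ 334.87955078 -405.65133399  196.85050996] [ 0.26007345 -0.4870404  -1.41901444] 14.175[ WARN:0@2.328] global loadsave.cpp:1063 imwrite_ Unsupported depth image for selected encoder is fallbacked to CV_8U.
```

View pics/v9.png

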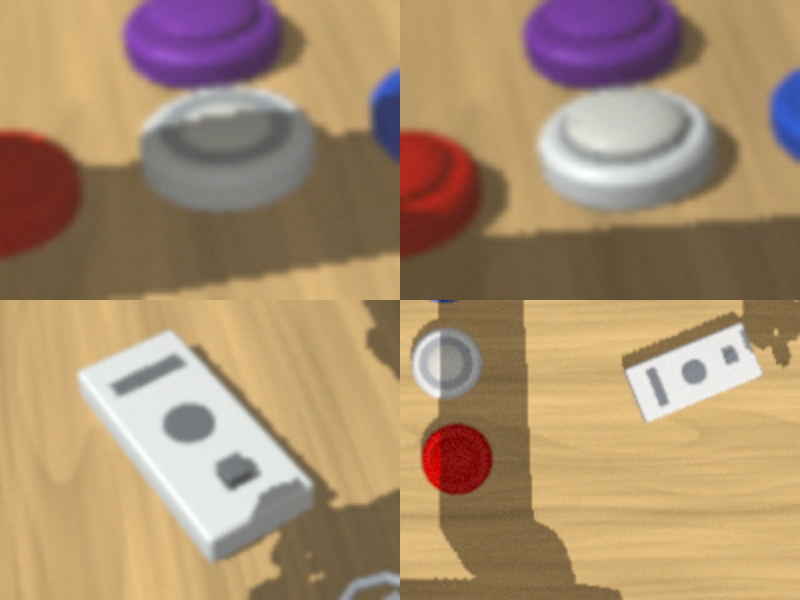

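The lens is lower than before and the puck hasn't moved. The round and bar keys are down, the square key is still up, and the arm is clear. Handing in.

```bash
python3 -c "
from h import *
print(hand_in())"
```

```text
the job is handed in; nothing more can be done
None
```

I pressed the white light's lens, then the round key, then the bar key, each straight down with closed fingertips. All three reached their bottom stops. The job was handed in at about 14 s, and no verdict came back.

- **Forces:** each press ran against about 3 N of friction, with 6 to 10 N on the tool when it met the stop.
- **Final pictures:** the lens sits visibly lower and the round and bar keys are flush. The square key is still raised, the light's puck and the controller haven't visibly moved, and the arm is clear. I didn't re-check the jar, tub or ham stand, but the arm passed well away from them.
- **Disagreement found:** the reported TCP height was about 34 mm lower than the true fingertip height. The side camera showed this first, and first contact with the lens confirmed it. The reported x also seemed about 3 mm too high. I corrected for both, and the later stops came within 0.2 mm of the predicted height.
- **Camera agreement:** the two cameras differed by about 6 mm in x and in y on the key positions, so I used their average.

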